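Start the cold display's defrost and hold the sprung dial

TASK

Put the cold cake display into defrost: first turn the blue cooling knob fully anticlockwise to its off stop, then turn the red spring-return defrost dial clockwise past its first two clicks to the third, the big yellow mark. The dial springs back if released, so keep hold of it: finish while the gripper is holding the dial on the yellow mark. Leave the cakes and other things on the counter where they are.

Things in the scene. Friction and masses are not known exactly. Their poses are not given: they have to be found in the camera images.
- cooling_box: steel control box fixed to the counter, 130 mm (its x) by 110 mm (its y) by 62 mm high with a flat black top face; carries the blue cooling knob at the middle of its top. Origin at the centre of its underside; z up. The two boxes swap sides between starts and each is turned a little about the vertical.
- cooling_knob_grip (a point): blue cooling knob: black disc 58 mm across, 9 mm thick, on the box's top face; on it an upright blue grip bar 50 mm long, 14 mm wide, 34 mm high, its top 105 mm above the counter. This point: on the turning axis, midway along the bar, 95 mm above the counter (10 mm below the bar's top). z up; x runs along the bar to its pointer end (white stripe) and turns with it.
- cooling_knob (a joint): turn of the blue cooling knob (rad): 0 = off, fully anticlockwise from above, at a rigid stop (pointer at the white square, 0.75 rad anticlockwise of the box's x axis); grows clockwise to 1.5 (thickest blue bar). Stiff friction of about 0.05 N m; it stays where it is left. Starts between 0.6 and 1.35.
- defrost_box: steel control box fixed to the counter, just like the cooling box (130 by 110 by 62 mm) but carrying the red defrost dial at the middle of its top. Origin at the centre of its underside; z up.
- defrost_dial_grip (a point): red defrost dial: black disc 58 mm across, 9 mm thick, on the box's top face; on it an upright red grip bar 50 mm long, 14 mm wide, 34 mm high, its top 105 mm above the counter. This point: on the turning axis, midway along the bar, 95 mm above the counter (10 mm below the bar's top). z up; x runs along the bar to its pointer end (white stripe) and turns with it.
- defrost_dial (a joint): turn of the red dial (rad): 0 = rest (pointer 0.54 anticlockwise of the box's x axis, small white dot); grows clockwise from above. Clicks at 0.36 and 0.72 (small white dots), third at 1.08 (big yellow dot). Its spring, 0.09 N m at rest to 0.2 at the third click, plus or minus about 0.06 of click, returns it to 0 when released. Hard stop at 1.3, past the third click.
- tart_a: small chocolate tart, 58 mm across, 26 mm high, between the boxes; a bystander. Origin at the centre of its underside.
- tart_b: another such tart, farther from the robot between the boxes; a bystander. Origin at the centre of its underside.
- berry_bowl: glass bowl of strawberries, 100 mm across, 85 mm high; a bystander beyond the boxes. Origin at the centre of its underside.
- cake_slate: round slate, 170 mm across and 8 mm thick, with a chocolate cake slice 90 by 55 mm, top at 54 mm; a bystander beyond the boxes. Origin at the centre of its underside.
- sugar_jar: glass jar with steel cap, 68 mm across, 120 mm high; a bystander on the left. Origin at the centre of its underside.
- coffee_cup: white mug, 80 mm across, 75 mm high; a bystander on the right. Origin at the centre of its underside.
- cake_server: cake server (spatula) lying flat, 240 mm long; a bystander on the right. Origin under its middle.
Mind the look-alikes: they are no part of the job. What is shaped like the cooling_box but green or purple is not meant. Leave any orange look-alike of the defrost_box alone.

How it is judged:
On the way, in this order (a step that is already met when the one before it is completed fails the run):
1. the blue cooling knob is at its off stop, before the dial is at its third click (value of joint cooling_knob below 0.06 rad), for 0.2 s.
2. the red dial is turned to its third click by the gripper, with the cooling off (value of joint cooling_knob below 0.06 rad and value of joint defrost_dial between 0.97 and 1.19 rad and contact force between the fingers and defrost_box above 1 N), for 0.3 s.
At the end, for the whole second after the job is handed in: The cooling knob is at its off stop (within 0.06 rad), the fingers hold the defrost dial (more than 1 N of contact) at its third click (0.97 to 1.19 rad, yellow mark at 1.08), and every bystander is within 30 mm of where it started (all of step 2 and distance of each of tart_a, tart_b, berry_bowl, cake_slate, sugar_jar, coffee_cup, cake_server from where it was at the start of the episode below 0.03 m); the arm keeps its last pose, push and grip.
It fails at once if a cake, the bowl, jar, cup or server is pushed more than 30 mm (distance of any of tart_a, tart_b, berry_bowl, cake_slate, sugar_jar, coffee_cup, cake_server from where it was at the start of the episode above 0.03 m).
It also fails if it takes over 51 s, if anything falls off the work surface, if the arm or the gripper's body presses on something with over 40 N, if the wrist force passes 120 N, or if a joint passes its speed limit or range.

ROBOT

A 6-joint arm with a two-finger parallel gripper is mounted at the origin on the work surface. World frame = base frame: x ahead of the robot, y to its left, z up, the work surface at z = 0. Lengths are in m, angles in rad, forces in N, time in s.
With the tool pointing down it reaches from about 0.25 to 0.725 m from the base axis. Payload 9.7 kg.
Tool frame: the origin (TCP) lies where the fingers leave the gripper's body, on its centre line; the fingertips stand 73 mm ahead of it and the grasp point (between the pads) lies 54 mm ahead of it (arm.tip_extent is the distance from the TCP to the fingertips, in m); z points along the fingers, y is the direction in which the jaws open and shut (so a half turn about z gives the same grasp; the last joint's range is limited). The gripper opens to 85 mm and grips with 20 to 120 N. Pads are 22 mm wide; open, the fingers measure 114 mm over their backs; the gripper's body (76 mm by 85 mm) begins 54 mm behind the grasp point. The pads swing forward as they close: fully open they stand 13 mm farther back than shut.
Start: joints at [-1.345, 0.087, 0.176, 1.66, 0, 1.571], TCP at [0.123, -0.536, 0.304] pointing down, gripper open.
Joint ranges: [-3.13, 3.13], [-0.85, 1.81], [-1.15, 1.24], [-2.2, 2.28], [-1.44, 1.52], [-3.14, 3.14]. Speed limits (rad/s): [2.22, 2.22, 2.57, 3.14, 3.14, 3.14].

INTERFACE

Orientations are given as a unit quaternion [x, y, z, w].
In Python, from plant import arm gives the robot as it stands.
- The arm moves only by the tool carry_out, never from a script. Its argument "plan" is a list that holds one entry, the list of rows, each a list of 6 numbers: the shift along the tool's x, y, z in mm, then the turn, a rotation vector about the tool's x, y, z in degrees. A call has 1 to 20 rows; each row is the pose to reach, as a shift and turn from the pose commanded when the call began, along the tool's axes at that moment; what a row does not reach only later rows make up. A row lasts 1/10 s, in which the tool goes at most 50 mm and 8.59 degrees, less where a joint would pass 70% of its speed; a pose out of reach is approached as far as the arm can. A call with a gripper value outside its range is refused whole. "claw" is the opening, from 0 (shut) to 1 (fully open), set as the call begins (left out, the last holds). The fingers move at their own pace and stop on an object; "squeeze" is the grip in N (left out, the last holds). Time passes only in rows, so rows that repeat a pose let the fingers close. It gives the time, the measured TCP pose, the force and the opening at its end, in the units of the state.
- arm.get_state(): the state, without advancing time (a new reading comes with each control period).
- arm.camera(name): name is "scene" or "side" or "wrist"; returns the picture (420x560x3 uint8, red, green, blue); there is no depth.
- arm.camera_info(name): a dict with "fov_y" (degrees; the focal length in pixels is half the picture's height over the tangent of half this angle, whatever the lens; pixels are square), "cx", "cy" (the principal point, pixels), "extrinsics" (4x4, takes a point from world to camera coordinates). Camera axes: x right, y down, z forward; pixel columns grow to the right and rows downward; lengths in m; the calibration is good to about 2 mm. A picture is of the moment at which its call begins: read the wrist's pose just before it. camera_info takes no time and is no camera call; for the wrist camera it gives the pose at the moment of the call.
- arm.hand_in(): hands the job in, once; it reports no verdict.
The state is a dict: "clock": time; "joints": joint angles; "qvel": joint speeds; "joint_efforts": joint torques, N m; "position": TCP position; "ee_rot": TCP orientation; "ft_force": force on the tool from outside, world axes, zero at the start; "wrist_torque": the same for the moment, N m; "width": finger opening in m.
Only numpy, scipy, OpenCV 4.12 (cv2) and the standard library are available. Lean on these libraries where they do the work, as an engineer would, in place of code of your own. Each camera call takes 0.05 s, during which the arm holds its last target.

## Working session

There is one attempt and no reset: what is moved stays moved. The work goes in short steps, Python scripts to look and compute and a tool call to move; the robot and the scene stay as the last step left them, time stands still between calls to the robot, and variables do not carry over. Pictures are saved under pics/ and viewed, and the job is handed in when it is done.

Besides the shell and the picture viewer there is one more tool, called after "Emit:" in YAML: its name, and indented under it one key for each argument. carry_out: Moves the arm, as the interface text tells. Its arguments: {"type":"object","properties":{"plan":{"type":"array"},"claw":{"type":"number"},"squeeze":{"type":"number"}},"required":["plan"]}

```bash
mkdir -p pics; ls; python3 - <<'E'
from plant import arm
import cv2
s=arm.get_state();print(s)
for n in("scene","side","wrist"):
    i=arm.camera_info(n);print(n,i)
    if n!="wrist":cv2.imwrite(f"pics/{n}0.png",arm.camera(n)[:,:,::-1])
E
```

```text
pics
{'clock': 0.0, 'joints': array([-1.34499609e+00,  8.74564269e-02,  1.75133954e-01,  1.65984419e+00,
        2.85092372e-05,  1.57080192e+00]), 'qvel': array([-8.40242092e-06, -5.69106661e-04,  2.57231060e-04, -2.82168752e-04,
        1.03418614e-03,  3.47012377e-04]), 'joint_efforts': array([ 1.93387139e-03, -5.20400441e+01,  4.64797926e+01,  1.66661519e-02,
        1.80669863e-04, -3.25037286e-05]), 'position': array([ 0.12311002, -0.53589172,  0.30318494]), 'ee_rot': array([ 9.93633631e-01,  1.12657612e-01, -6.30293581e-05, -6.82411624e-04]), 'ft_force': array([-0.1066142 , -0.44179146,  0.55664523]), 'wrist_torque': array([ 0.00823408,  0.00158187, -0.03088363]), 'width': 0.08503527587942634}
scene {'fov_y': 45.19483953567165, 'cx': 279.9245072255304, 'cy': 214.23446445980537, 'extrinsics': array([[ 0.27984703,  0.96004043, -0.00282963, -0.16072644],
       [ 0.79025873, -0.23202812, -0.56714557, -0.36472362],
       [-0.54513923,  0.15647787, -0.82361271,  1.94603116],
       [ 0.        ,  0.        ,  0.        ,  1.        ]])}
side {'fov_y': 47.48272343812609, 'cx': 281.7722552367871, 'cy': 207.16265743725424, 'extrinsics': array([[-0.99687483, -0.07836498,  0.00997513,  0.50961251],
       [-0.06624913,  0.76053152, -0.64591242,  0.09704425],
       [ 0.04303051, -0.64455468, -0.76334634,  1.22556643],
       [ 0.        ,  0.        ,  0.        ,  1.        ]])}
wrist {'fov_y': 68.02321936320013, 'cx': 283.92284587964144, 'cy': 208.2965601619024, 'extrinsics': array([[ 0.22317792, -0.97477684, -0.00131815, -0.5497202 ],
       [-0.93250943, -0.21389417,  0.29099046, -0.03636024],
       [-0.2839327 , -0.06371346, -0.95672505,  0.37970051],
       [ 0.        ,  0.        ,  0.        ,  1.        ]])}
```

View pics/scene0.png

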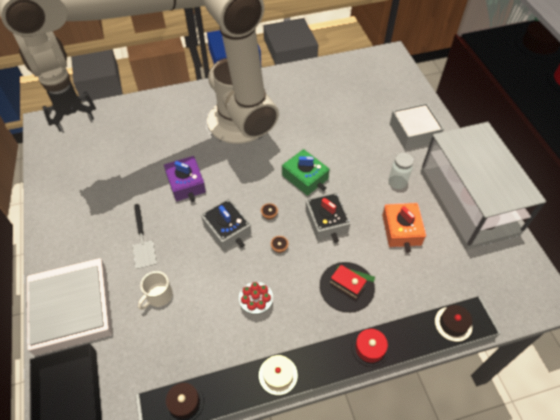

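View pics/side0.png

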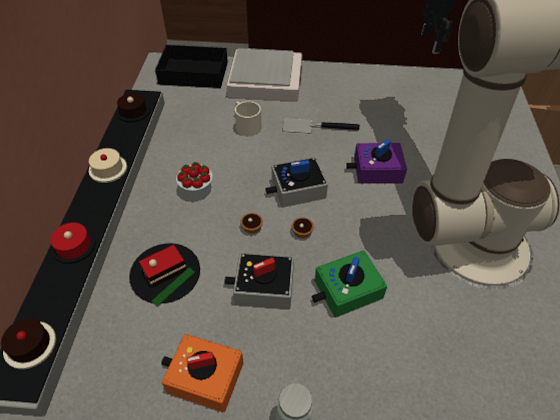

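The scene view shows:
- **Blue knobs:** steel box with black top (226,220), purple decoy (184,175) and green decoy (306,168).
- **Red dials:** steel box with black top (328,214) and orange decoy (405,222).

I choose the two steel boxes with black tops and will check them in close crops.

```bash
python3 - <<'E'
import cv2,numpy as np
a=cv2.imread("pics/scene0.png");b=cv2.imread("pics/side0.png")
def c(im,u,v,r=32):return cv2.resize(im[v-r:v+r,u-r:u+r],(380,290 if 0 else 380),interpolation=cv2.INTER_CUBIC)
A=np.hstack([c(a,226,220),c(a,328,214)]);B=np.hstack([c(b,299,178),c(b,264,275)])
cv2.imwrite("pics/crop0.png",A);cv2.imwrite("pics/crop1.png",B)
E
```

```text
(no output)
```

View pics/crop0.png

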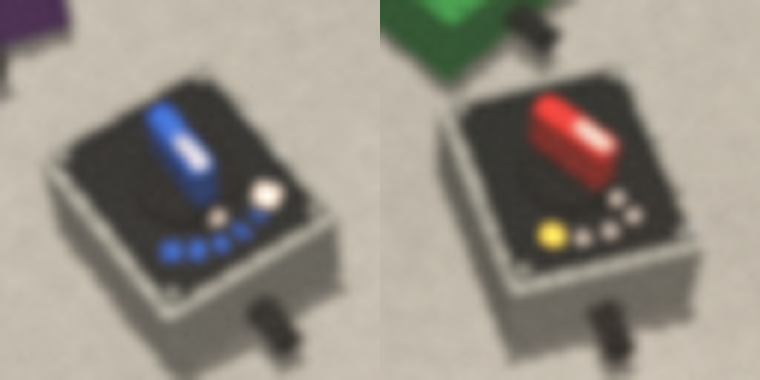

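View pics/crop1.png

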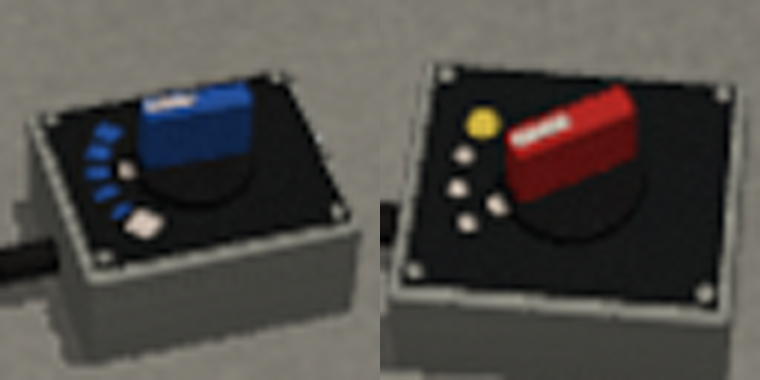

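The crops confirm it: steel boxes with black tops. The blue knob has its white square and blue bars, and the red dial has three white dots and a yellow one. Next I measure them by casting rays onto planes of known height.

```bash
cat > h.py <<'E'
import numpy as np,cv2
def ray(info,uv,z):
    uv=np.atleast_2d(np.asarray(uv,float));f=210/np.tan(np.radians(info['fov_y']/2))
    d=np.c_[(uv[:,0]-info['cx'])/f,(uv[:,1]-info['cy'])/f,np.ones(len(uv))]
    E=np.array(info['extrinsics']);R=E[:3,:3];c=-R.T@E[:3,3];D=d@R
    t=(z-c[2])/D[:,2];return (c+t[:,None]*D)[:,:2]
def comp(m,u,v):
    n,l,st,ce=cv2.connectedComponentsWithStats(m.astype(np.uint8))
    b=[(np.hypot(*(ce[i]-[u,v])),i) for i in range(1,n) if st[i,4]>12]
    return l==min(b)[1]
def masks(im):
    h=cv2.cvtColor(im,cv2.COLOR_RGB2HSV).astype(int);H,S,V=h[...,0],h[...,1],h[...,2]
    return dict(blue=(H>100)&(H<125)&(S>130)&(V>60),red=((H<7)|(H>172))&(S>150)&(V>80),yel=(H>18)&(H<32)&(S>110)&(V>120),V=V,S=S)
E
python3 - <<'E'
from plant import arm
from h import *
for n,P in(("scene",dict(cool=(226,220),dial=(328,214))),("side",dict(cool=(299,178),dial=(264,275)))):
    im=cv2.imread(f"pics/{n}0.png")[:,:,::-1].copy();I=arm.camera_info(n);M=masks(im)
    for k,(u,v) in P.items():
        w=np.zeros(im.shape[:2],bool);w[v-30:v+30,u-34:u+34]=1
        thr=75 if n=="scene" else 45
        dark=comp(w&(M['V']<thr),u,v)
        # clear cable etc by opening
        dark=cv2.morphologyEx(dark.astype(np.uint8),cv2.MORPH_CLOSE,np.ones((5,5)))
        ys,xs=np.nonzero(cv2.morphologyEx(dark,cv2.MORPH_OPEN,np.ones((5,5))))
        p=ray(I,np.c_[xs,ys],.062);r=cv2.minAreaRect((p*1000).astype(np.float32))
        print(n,k,"top rect mm",np.round(r[0],1),np.round(r[1],1),"ang",round(r[2],1))
        col=comp(w&M['blue' if k=='cool' else 'red'],u,v-3 if n=='scene' else v-5)
        ys,xs=np.nonzero(col);p=ray(I,np.c_[xs,ys],.105)*1000;r=cv2.minAreaRect(p.astype(np.float32))
        print("   bar (top plane)",np.round(r[0],1),np.round(r[1],1),round(r[2],1),len(xs))
        w2=w&(M['V']>(150 if n=='scene' else 120))&(M['S']<80)&(cv2.dilate(dark,np.ones((3,3)))>0)
        nn,l,st,ce=cv2.connectedComponentsWithStats(w2.astype(np.uint8))
        for i in range(1,nn): print("   white",np.round(ce[i],1),st[i,4],"z.062",np.round(ray(I,ce[i],.062)[0]*1000),"z.105",np.round(ray(I,ce[i],.105)[0]*1000))
E
```

```text
scene cool top rect mm [ 467.4 -160.1] [99.5 95.8] ang 77.4
   bar (top plane) [ 483.1 -157.6] [58.5 16.9] 3.5 45
   white [228. 213.] 1 z.062 [ 460. -140.] z.105 [ 490. -143.]
   white [236. 220.] 1 z.062 [ 493. -122.] z.105 [ 522. -126.]
   white [241. 220.] 1 z.062 [ 498. -107.] z.105 [ 527. -111.]
   white [240. 222.] 1 z.062 [ 504. -112.] z.105 [ 533. -116.]
   white [230.3 224.3] 3 z.062 [ 504. -143.] z.105 [ 533. -146.]
scene dial top rect mm [540.9 169.9] [ 90.8 109.5] ang 88.9
   bar (top plane) [549.  162.2] [61.2 26.8] 12.6 99
   white [335.5 215. ] 2 z.062 [564. 189.] z.105 [591. 175.]
   white [338. 218.] 1 z.062 [578. 192.] z.105 [604. 178.]
   white [329.7 221.7] 3 z.062 [583. 162.] z.105 [610. 149.]
   white [334.  220.5] 2 z.062 [583. 177.] z.105 [609. 163.]
side cool top rect mm [ 476.7 -152.4] [116.8  97. ] ang 20.0
   bar (top plane) [ 474.9 -137.8] [48.6 48.2] 5.1 190
   white [316. 160.] 1 z.062 [ 433. -210.] z.105 [ 434. -166.]
   white [291. 163.] 1 z.062 [ 501. -192.] z.105 [ 499. -148.]
   white [320.  168.5] 2 z.062 [ 421. -178.] z.105 [ 422. -135.]
   whit
[... 439 characters left out ...]
8. 191.] 1 z.062 [502. -87.] z.105 [500. -48.]
side dial top rect mm [538.8 170.8] [ 98.4 117.1] ang 89.8
   bar (top plane) [536.8 179.6] [53.3 31.4] 30.7 220
   white [289. 259.] 1 z.062 [485. 127.] z.105 [484. 156.]
   white [291.  269.5] 6 z.062 [478. 155.] z.105 [478. 183.]
   white [245.5 268.5] 4 z.062 [583. 162.] z.105 [577. 189.]
   white [244.5 274.5] 4 z.062 [583. 178.] z.105 [578. 204.]
   white [251.2 277.2] 6 z.062 [567. 184.] z.105 [562. 210.]
   white [246.2 280.2] 6 z.062 [577. 192.] z.105 [572. 218.]
   white [290. 282.] 7 z.062 [478. 189.] z.105 [478. 215.]
   white [237. 288.] 1 z.062 [595. 214.] z.105 [589. 239.]
   white [289. 291.] 1 z.062 [479. 212.] z.105 [478. 237.]
```

```bash
cat >> h.py <<'E'
from scipy.spatial.transform import Rotation as Ro
def tgt(yaw):  # tool down, tool x at yaw (deg) in world
    return Ro.from_euler('z',yaw,degrees=True)*Ro.from_quat([1,0,0,0])
def move(s,p,yaw):
    R=Ro.from_quat(s['ee_rot']);d=R.inv().apply(np.array(p)-s['position'])*1000
    return np.round(d,1),np.round((R.inv()*tgt(yaw)).as_rotvec(degrees=True),2)
E
python3 - <<'E'
from plant import arm
from h import *
s=arm.get_state();I=arm.camera_info('wrist');E=I['extrinsics']
c=-E[:3,:3].T@E[:3,3];print("cam",c,"in tool",Ro.from_quat(s['ee_rot']).inv().apply(c-s['position']),"axis hits z.1 at",c+E[2,:3]*(.1-c[2])/E[2,2])
print(move(s,[.42,-.15,.30],10),move(s,[.47,-.155,.30],3.5))
E
```

```text
cam [ 0.19658853 -0.51943972  0.37312486] in tool [ 0.07531648  0.00029365 -0.06989952] axis hits z.1 at [ 0.11553172 -0.53762858  0.1       ]
(array([ 375.8, -309.7,    3.6]), array([-0.07,  0.  ,  2.94])) (array([ 423.4, -293.6,    3.6]), array([-0.07,  0.01,  9.44]))
```

Emit:
carry_out:
  plan:
    - [[40,-28,0,0,0,1],[80,-56,0,0,0,2],[120,-84,0,0,0,3],[160,-112,0,0,0,4],[200,-140,0,0,0,5],[240,-168,0,0,0,6],[280,-196,0,0,0,7],[320,-224,0,0,0,8],[360,-252,0,0,0,9],[390,-273,0,0,0,9],[413,-289,0,0,0,9],[423,-294,3,0,0,9],[423,-294,3,0,0,9],[423,-294,3,0,0,9]]
  claw: 1
  squeeze: 40

```text
clock: 1.5
position: [0.4691, -0.1554, 0.3006]
ee_rot: [0.999, 0.034, -0.001, -0.0]
ft_force: [0.6, 0.3, -1.0]
width: 0.0852
```

```bash
python3 - <<'E'
from plant import arm
from h import *
import pickle
s=arm.get_state();I=arm.camera_info('wrist');im=arm.camera('wrist')
print(s['clock'],s['position'],s['joints'],s['ft_force'])
pickle.dump((s,I,im),open('w1.pkl','wb'));cv2.imwrite('pics/w1.png',im[:,:,::-1])
E
```

```text
1.5 [ 0.46906435 -0.15535859  0.30055739] [-3.19694857e-01 -4.70616291e-02  3.32846371e-02  1.65210291e+00
 -3.32852371e-04  2.75333114e+00] [ 0.58372644  0.30112957 -1.01092947]
```

View pics/w1.png

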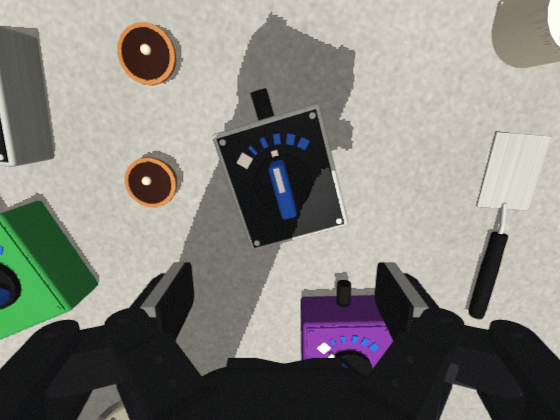

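Wrist view: the cooling box is centred near (281,178), with its bar at (283,190) and its pointer up. The top corners are near (216,135), (318,108), (345,222) and (254,247).

```bash
cat > meas.py <<'E'
from h import *
def meas(I,im,col,u,v,r=75,verbose=1):
    M=masks(im);w=np.zeros(im.shape[:2],bool);w[max(v-r,0):v+r,max(u-r,0):u+r]=1
    b=comp(w&M[col],u,v)
    ys,xs=np.nonzero(b);bc=np.c_[xs,ys].astype(np.float32)
    # bar incl. white stripe: hull
    R=cv2.minAreaRect((ray(I,bc,.105)*1000).astype(np.float32))
    print("bar rect z.105",np.round(R[0],1),np.round(R[1],1),round(R[2],1),len(xs))
    # stripe
    hull=np.zeros(b.shape,np.uint8);cv2.fillConvexPoly(hull,cv2.convexHull(bc.astype(np.int32)),1)
    st=(hull>0)&(M['S']<110)&(M['V']>110)
    if st.sum()>3:
        ys,xs=np.nonzero(st);p=ray(I,np.c_[xs,ys],.105)*1000
        m=p.mean(0);l=cv2.fitLine(p.astype(np.float32),cv2.DIST_L2,0,.01,.01).ravel()
        print("stripe centre",np.round(m,1),"dir deg",np.round(np.degrees(np.arctan2(l[1],l[0])),1),st.sum())
    print("yellow:", end=" ")
    if (w&M['yel']).sum()>5:
        ys,xs=np.nonzero(w&M['yel']);print(np.round(ray(I,np.c_[xs,ys],.062).mean(0)*1000,1),end="")
    print()
E
python3 - <<'E'
import pickle
from meas import *
s,I,im=pickle.load(open('w1.pkl','rb'))
meas(I,im,'blue',283,190)
c=ray(I,[(216,135),(318,108),(345,222),(254,247)],.062)*1000
print(np.round(c),np.round(np.linalg.norm(c-np.roll(c,-1,0),axis=1)),c.mean(0))
for i,j in((0,3),(1,2)):d=c[i]-c[j];print(np.degrees(np.arctan2(d[1],d[0])))
for i,j in((0,1),(3,2)):d=c[i]-c[j];print(np.degrees(np.arctan2(d[1],d[0]))-90)
cv2.imwrite('pics/w1c.png',cv2.resize(im[90:265,190:370,::-1],None,fx=3.3,fy=3.3,interpolation=cv2.INTER_CUBIC))
E
```

```text
bar rect z.105 [ 480.1 -153.3] [53.1 15.1] 18.6 808
stripe centre [ 488.9 -149.5] dir deg 18.7 162
yellow: 
[[ 520.  -86.]
 [ 551. -182.]
 [ 440. -222.]
 [ 405. -127.]] [101. 118. 101. 122.] [ 478.88839099 -154.29909918]
19.748393107465585
19.5703768185133
18.140080757896214
20.383304459579804
```

View pics/w1c.png

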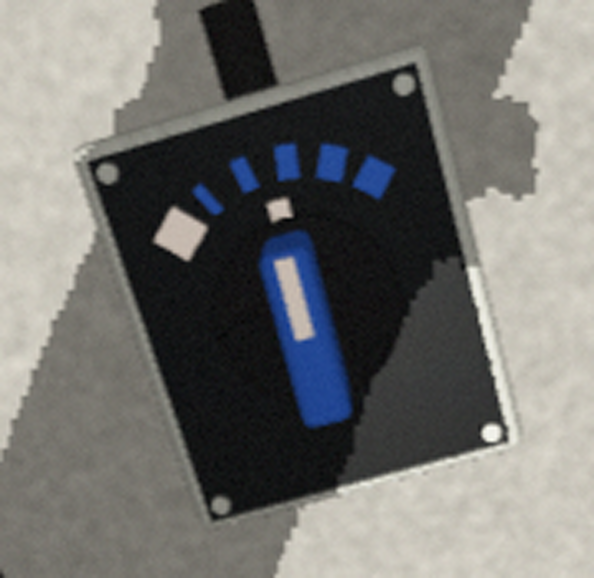

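Centre from the box corners is (478.9,-154.3). The bar, after allowing for its visible end face, gives (478.7,-153.8), so the two agree. The bar is at 18.6° and the box at 19.5°, so the knob reads about 0.77 rad, within the given range.

```bash
python3 - <<'E'
from plant import arm
from h import *
s=arm.get_state();print(move(s,[.4788,-.154,.152],18.6))
E
```

```text
(array([ 10. ,  -0.9, 148.8]), array([  0.  ,   0.03, -14.71]))
```

Emit:
carry_out:
  plan:
    - [[5,0,10,0,0,-7.3],[10,-1,25,0,0,-14.7],[10,-1,60,0,0,-14.7],[10,-1,95,0,0,-14.7],[10,-1,120,0,0,-14.7],[10,-1,135,0,0,-14.7],[10,-1,145,0,0,-14.7],[10,-1,149,0,0,-14.7],[10,-1,149,0,0,-14.7],[10,-1,149,0,0,-14.7]]

```text
clock: 2.55
position: [0.4799, -0.1533, 0.153]
ee_rot: [0.987, 0.162, 0.001, 0.0]
ft_force: [-0.1, 0.7, 0.2]
width: 0.0854
```

Emit:
carry_out:
  plan:
    - [[0,0,0,0,0,0],[0,0,0,0,0,0],[0,0,0,0,0,0],[0,0,0,0,0,0],[0,0,0,0,0,0],[0,0,0,0,0,0],[0,0,0,0,0,0],[0,0,0,0,0,0]]
  claw: 0
  squeeze: 40

```text
clock: 3.35
position: [0.4794, -0.1527, 0.1521]
ee_rot: [0.987, 0.162, 0.0, -0.001]
ft_force: [-2.2, 5.4, 5.1]
width: 0.0135
```

```bash
python3 - <<'E'
from plant import arm
from h import *
s=arm.get_state();im=arm.camera('wrist');cv2.imwrite('pics/w2.png',im[:,:,::-1]);print(s['clock'],s['position'],s['width'],s['ft_force'],s['wrist_torque'],tgt(0).as_quat(),Ro.from_quat(s['ee_rot']).apply([1,0,0]))
E
```

```text
3.35 [ 0.47937724 -0.15265304  0.15211386] 0.013481238549907808 [-2.2220776   5.42634155  5.13094612] [ 0.96220683  0.38220415 -0.0722878 ] [1. 0. 0. 0.] [9.47451061e-01 3.19900634e-01 2.68179450e-04]
```

View pics/w2.png

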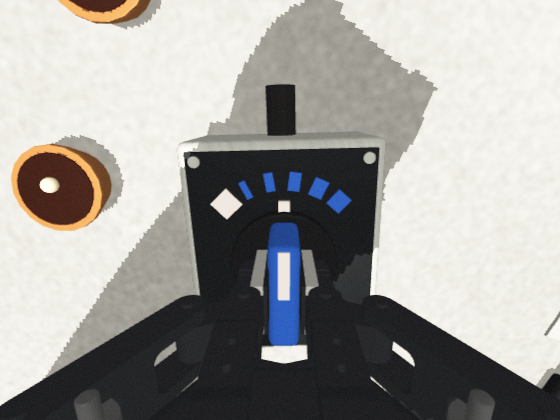

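The blue bar is centred between the pads (opening 13.5 mm). Now I turn it anticlockwise.

Emit:
carry_out:
  plan:
    - [[0,-1,0,0,0,-5],[0,-1,0,0,0,-10],[0,-1,0,0,0,-15],[0,-1,0,0,0,-20],[0,-1,0,0,0,-25],[0,-1,0,0,0,-30],[0,-1,0,0,0,-35],[0,-1,0,0,0,-39],[0,-1,0,0,0,-42],[0,-1,0,0,0,-44],[0,-1,0,0,0,-45],[0,-1,0,0,0,-45.5],[0,-1,0,0,0,-45.5],[0,-1,0,0,0,-45.5]]

```text
clock: 4.8
position: [0.478, -0.151, 0.1521]
ee_rot: [0.848, 0.531, -0.0, -0.002]
ft_force: [-8.7, 10.0, 9.2]
width: 0.0129
```

```bash
python3 - <<'E'
from plant import arm
from h import *
s=arm.get_state();im=arm.camera('wrist');cv2.imwrite('pics/w3.png',im[:,:,::-1]);x=Ro.from_quat(s['ee_rot']).apply([1,0,0]);print(s['clock'],s['position'],s['width'],s['ft_force'],s['wrist_torque'],np.degrees(np.arctan2(x[1],x[0])))
E
```

```text
4.8 [ 0.47804982 -0.15095609  0.15209253] 0.01294513681506559 [-8.74118592 10.01767964  9.20498823] [ 2.14324832  1.62699991 -0.74249155] 64.11555686409937
```

View pics/w3.png

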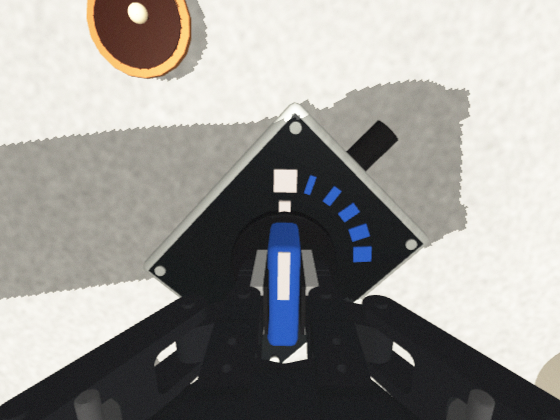

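The pointer is at the white square with a stop torque of -0.74 N m, so the knob is on its off stop. Next I release and lift.

Emit:
carry_out:
  plan:
    - [[0,0,0,0,0,0],[0,0,0,0,0,0],[0,0,0,0,0,0],[0,0,0,0,0,0],[0,0,0,0,0,0],[0,0,0,0,0,0],[0,0,-20,0,0,0],[0,0,-60,0,0,0],[0,0,-100,0,0,0],[0,0,-140,0,0,0],[0,0,-150,0,0,0],[0,0,-150,0,0,0]]
  claw: 1

```text
clock: 6.05
position: [0.4797, -0.1524, 0.3035]
ee_rot: [0.847, 0.531, 0.001, 0.001]
ft_force: [-0.7, 0.1, -0.5]
width: 0.0855
```

```bash
python3 - <<'E'
from plant import arm
from meas import *
s=arm.get_state();I=arm.camera_info('wrist');im=arm.camera('wrist');cv2.imwrite('pics/w4.png',im[:,:,::-1]);print(s['clock'],s['position'],s['width'],s['joints'])
M=masks(im);ys,xs=np.nonzero(M['blue'][130:260,200:360]);meas(I,im,'blue',284,190)
print(move(s,[.537,.172,.30],210))
E
```

```text
6.05 [ 0.47970714 -0.15236792  0.30354387] 0.08553069710838275 [-3.07536504e-01 -2.76922364e-02  5.78692973e-02  1.65316539e+00
 -2.92470272e-05  1.71470830e+00]
bar rect z.105 [ 478.9 -150.8] [53.8 13.5] 63.5 740
stripe centre [ 482.7 -142.8] dir deg 63.4 152
yellow: 
(array([316.9, -90. ,   3.4]), array([ 1.0000e-01,  2.2000e-01, -1.4587e+02]))
```

View pics/w4.png

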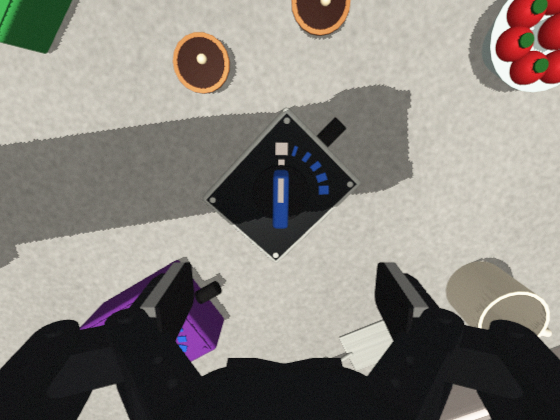

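The bar is at 63.5° with the pointer on the square, so the cooling is off. Now I go above the red dial, using a half-turned wrist to stay within the joint 6 range.

Emit:
carry_out:
  plan:
    - [[19,-5,0,0,0,-8],[38,-11,0,0,0,-16],[57,-16,0,0,0,-24],[76,-22,0,0,0,-32],[95,-27,0,0,0,-40],[114,-32,0,0,0,-48],[133,-38,0,0,0,-56],[152,-43,0,0,0,-64],[171,-49,0,0,0,-72],[190,-54,0,0,0,-80],[209,-59,0,0,0,-88],[228,-65,0,0,0,-96],[247,-70,0,0,0,-104],[266,-76,0,0,0,-112],[285,-81,0,0,0,-120],[300,-86,0,0,0,-128],[310,-88,1,0,0,-136],[317,-90,3,0,0,-144],[317,-90,3,0,0,-146],[317,-90,3,0,0,-146]]

```text
clock: 8.1
position: [0.5361, 0.1725, 0.2966]
ee_rot: [-0.26, 0.966, -0.0, -0.002]
ft_force: [0.4, -0.4, 0.2]
width: 0.0855
```

```bash
python3 - <<'E'
from plant import arm
from meas import *
import pickle
s=arm.get_state();I=arm.camera_info('wrist');im=arm.camera('wrist');cv2.imwrite('pics/w5.png',im[:,:,::-1]);print(s['clock'],s['position'],s['joints'])
pickle.dump((s,I,im),open('w5.pkl','wb'))
meas(I,im,'red',284,200)
E
```

```text
8.1 [0.53607806 0.17247571 0.29658193] [ 3.11277999e-01  1.19004355e-01  1.96490341e-01  1.65160132e+00
 -2.48692739e-06 -2.15536180e-01]
bar rect z.105 [537.3 169. ] [53.3 13.3] 30.4 767
stripe centre [549.9 176.5] dir deg 30.9 140
yellow: [577.5 148. ]
```

View pics/w5.png

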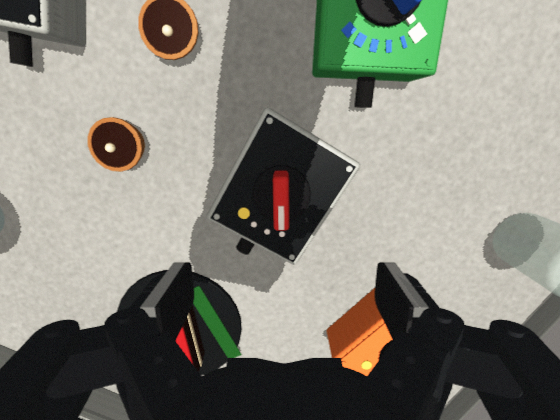

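Wrist view: the dial bar is at (281,200), pointing at the rest dot. The yellow mark is at (243,213) and the green decoy is well clear at the top right.

```bash
python3 - <<'E'
import pickle
from plant import arm
from meas import *
s,I,im=pickle.load(open('w5.pkl','rb'))
c=ray(I,[(268,110),(358,163),(294,263),(210,217)],.062)*1000
print(np.round(c),np.round(np.linalg.norm(c-np.roll(c,-1,0),axis=1)),c.mean(0))
print(move(arm.get_state(),[.5385,.1703,.152],210.8))
E
```

```text
[[477. 120.]
 [476. 221.]
 [600. 222.]
 [599. 120.]] [100. 124. 102. 122.] [537.96946845 170.81455888]
(array([ -1.4,  -3. , 145. ]), array([ 0.03, -0.15, -0.72]))
```

Emit:
carry_out:
  plan:
    - [[-1,-3,20,0,0,-0.7],[-1,-3,60,0,0,-0.7],[-1,-3,95,0,0,-0.7],[-1,-3,120,0,0,-0.7],[-1,-3,135,0,0,-0.7],[-1,-3,143,0,0,-0.7],[-1,-3,145,0,0,-0.7],[-1,-3,145,0,0,-0.7],[-1,-3,145,0,0,-0.7]]

```text
clock: 9.05
position: [0.5394, 0.1704, 0.1552]
ee_rot: [-0.266, 0.964, 0.0, 0.001]
ft_force: [-0.7, -0.6, 0.4]
width: 0.0856
```

Emit:
carry_out:
  plan:
    - [[0,0,0,0,0,0],[0,0,0,0,0,0],[0,0,0,0,0,0],[0,0,0,0,0,0],[0,0,0,0,0,0],[0,0,0,0,0,0],[0,0,0,0,0,0],[0,0,0,0,0,0]]
  claw: 0
  squeeze: 60

```text
clock: 9.85
position: [0.5387, 0.1705, 0.1541]
ee_rot: [-0.266, 0.964, 0.0, 0.0]
ft_force: [-2.9, 3.8, 3.8]
width: 0.0127
```

```bash
python3 - <<'E'
from plant import arm
from h import *
s=arm.get_state();im=arm.camera('wrist');cv2.imwrite('pics/w6.png',im[:,:,::-1]);x=Ro.from_quat(s['ee_rot']).apply([1,0,0]);print(s['clock'],s['position'],s['width'],s['ft_force'],s['wrist_torque'],np.degrees(np.arctan2(x[1],x[0])))
E
```

```text
9.85 [0.53868527 0.17052864 0.15413063] 0.012744768471251606 [-2.87869878  3.84422707  3.82722006] [ 0.68641888  0.77889376 -0.07705986] -149.14772923422598
```

View pics/w6.png

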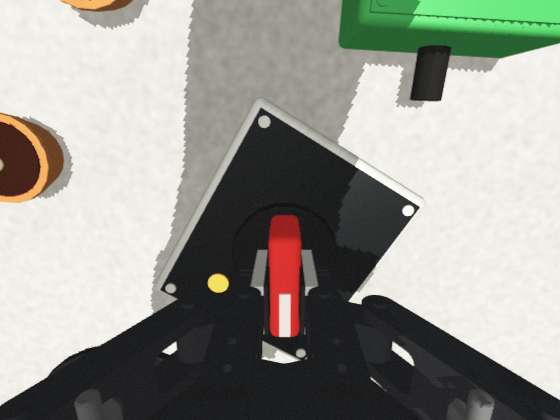

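Gripped at the centre (opening 12.7 mm). Now I turn it 62° clockwise, which is positive about tool z.

Emit:
carry_out:
  plan:
    - [[0,0,0,0,0,5],[0,0,0,0,0,10],[0,0,0,0,0,15],[0,0,0,0,0,20],[0,0,0,0,0,25],[0,0,0,0,0,30],[0,0,0,0,0,35],[0,0,0,0,0,40],[0,0,0,0,0,45],[0,0,0,0,0,50],[0,0,0,0,0,55],[0,0,0,0,0,59],[0,0,0,0,0,61],[0,0,0,0,0,62],[0,0,0,0,0,62],[0,0,0,0,0,62],[0,0,0,0,0,62],[0,0,0,0,0,62]]

```text
clock: 11.7
position: [0.5386, 0.1705, 0.1541]
ee_rot: [0.268, 0.963, 0.0, -0.0]
ft_force: [-4.1, 3.9, 5.2]
width: 0.0129
```

```bash
python3 - <<'E'
from plant import arm
from meas import *
s=arm.get_state();I=arm.camera_info('wrist');im=arm.camera('wrist');cv2.imwrite('pics/w7.png',im[:,:,::-1]);x=Ro.from_quat(s['ee_rot']).apply([1,0,0]);print(s['clock'],s['position'],s['width'],s['ft_force'],s['wrist_torque'],np.degrees(np.arctan2(x[1],x[0])))
meas(I,im,'red',285,275)
cv2.imwrite('pics/sc7.png',arm.camera('scene')[:,:,::-1]);cv2.imwrite('pics/sd7.png',arm.camera('side')[:,:,::-1])
E
```

```text
11.7 [0.53858935 0.17047074 0.15411864] 0.012872307380413724 [-4.09712857  3.94577488  5.1711153 ] [0.58260644 0.93105974 0.2154517 ] 148.8723120110295
bar rect z.105 [534.6 173.6] [13.6 58.1] 58.8 3155
stripe centre [550.  164.5] dir deg -31.5 510
yellow:
```

View pics/w7.png

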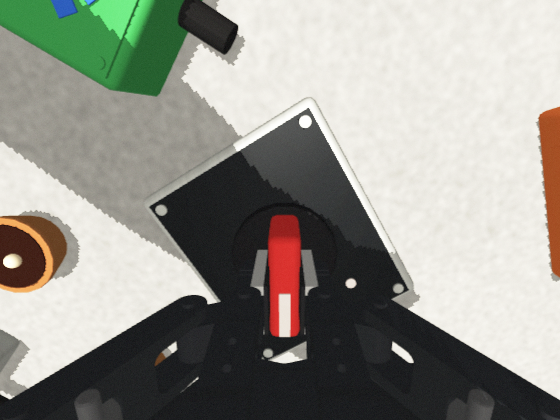

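View pics/sd7.png

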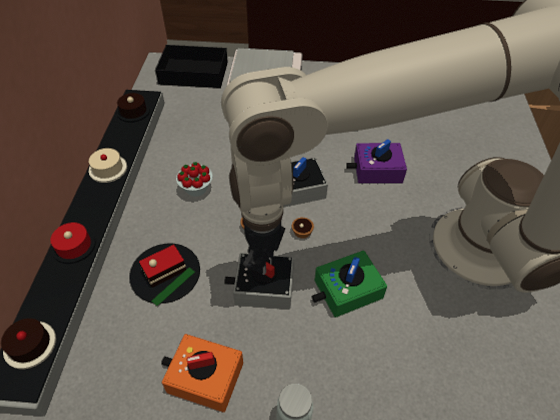

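View pics/sc7.png

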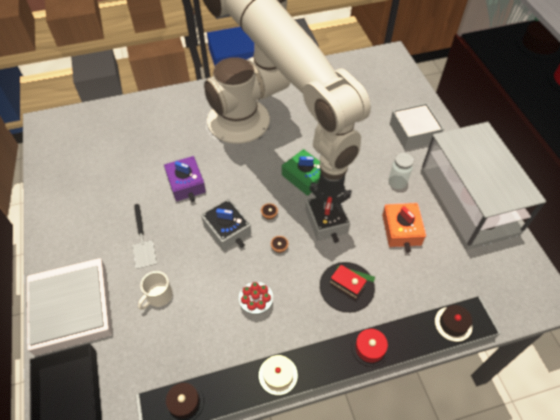

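The bar is at about -31.3°. It started at +30.7°, so it has turned 62° (about 1.08 rad), and the torque reads a steady 0.2 N m, as expected at the third click. Bystanders look unmoved. Handing in while holding the dial.

```bash
python3 - <<'E'
from plant import arm
print(arm.hand_in());s=arm.get_state();print(s['clock'],s['width'],s['wrist_torque'])
E
```

```text
the job is handed in; nothing more can be done
None
the job is handed in; nothing more can be done
```

The job is handed in with the blue cooling knob at its off stop and the gripper holding the red dial on the third click. `hand_in` reports no verdict.

- **Cooling knob:** I turned it anticlockwise until it pressed on the stop (0.74 N m). After release the bar was at 63.5°, against an expected stop angle of about 62.5°, and the pointer was on the white square.
- **Defrost dial:** I gripped it at its centre with 60 N and turned it 62° (about 1.08 rad) clockwise. In the last wrist view the bar was at about -31.5°, and the wrist at about -31.1°. The steady torque of about 0.2 N m is what the spring should give at the third click, and the pads were on the bar at a 12.9 mm opening.
- **Bystanders:** the last scene and side pictures showed none moved. I judged this by eye, and in the side picture the arm partly hid tart_b and the cooling box.
- **Disagreements:** both box tops measured about 122 by 101 mm instead of 130 by 110 mm. I took that as the box narrowing at its lid. The centres from the box corners and from the grip bars agreed to about 1 mm. The yellow mark was hidden under the gripper in the last wrist view, so I judged the final position by angle and torque.

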